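Load and start the grooming-tool steriliser

TASK

Put all the grooming tools that lie on the pink tray into the open chamber of the steriliser, flat on its floor and not piled up, set its cover squarely on top so that it sits fully down, and turn the dial until its pointer meets the raised mark beside it. Only then start it by pressing these keys fully down one at a time, letting each come up before the next: the large round key, the square key, the large round key again, and last the long bar key. Leave the small round key alone and do not disturb the cream jar or the bangle.

Things in the scene. Friction and masses are not known exactly. Their poses are not given: they have to be found in the camera images.
- steriliser: Fixed pale steriliser. Origin: on the table under the centre of its open chamber; x points away from the robot's side, y along the machine towards its console, z up. The console, 170 (x) by 190 (y) mm and 36 mm high, adjoins the chamber, its centre at y = +200 mm; it has a row of four keys on the robot's side (x = -50 mm) and a dial behind them.
- chamber_floor (a point): Centre of the chamber's floor, 10 mm above the table. The chamber is open on top, inside 116 (machine's x) by 198 (y) mm, walls 5 mm thick, rim 45 mm above the table.
- cover_handle (a point): Middle of the bar handle, 18 (x) by 70 (y) by 26 (z) mm, of the loose pink cover: plate 134 (x) by 216 (y) by 6 mm with a plug 104 by 186 by 5 mm under it that drops into the chamber (6 mm play); 0.15 to 0.31 kg. Plate's top 13, plug's underside 24 mm below this point. Fully on, this point is 64 mm above the table over the chamber's centre, cover's y along the machine's y, either way round.
- buffer_mid (a point): Nail buffer block, 90 (x) by 22 (y) by 20 (z) mm, cork-coloured. Point at its centre. One of four grooming tools, of which three or all four are present (absent ones are None).
- comb_mid (a point): Closed folding comb, black, 92 (x) by 18 (y) by 12 (z) mm. Point at its centre. A grooming tool, may be absent.
- clipper_mid (a point): Large steel nail clipper, 82 (x) by 16 (y) mm, 17 mm high with its lever; the body below is 8 mm high. Point on its middle, 8 mm above its underside. A grooming tool, may be absent.
- tweezers_mid (a point): Rigid steel tweezers lying on edge, 95 (x) by 18 (y) at the tips, 8 mm at the closed end and 12 mm at the middle, 10 mm high. Point at their centre. A grooming tool, may be absent.
- tray: Fixed flat pink tray on which the grooming tools start, 298 by 214 mm, its floor 4 mm above the table, a lip 8 mm above the table round its edge. Origin: centre of its underside.
- dial (a joint): Dial angle, rad, growing clockwise seen from above; 0: pointer towards the machine's +x. Stops at -0.4 and 3.0. Turns with slight friction (0.04 N m) and stays where it is left.
- dial_grip (a point): Middle of the dial's grip bar, on the dial's axis. The bar is 48 mm long (dial's x, the pointer's direction), 12 mm wide, 22 mm high, its top 11 mm above this point and the dial's disc (radius 26 mm) 11 mm below it.
- dial_pointer (a point): Tip of the dial's black pointer, 34 mm from the axis; a black line on one half of the grip bar's top points the same way.
- index_mark (a point): Inner end of the black raised mark on the console, 34 mm from the dial's axis; the pointer's tip must come to this point. It is fixed for a run; its place round the dial differs from run to run.
- key_round_top (a point): Top centre of the large round key (28 mm across), third from the far (+y) end of the row. All keys are 44 mm apart, stand 12 mm above the console when up, travel 6 mm straight down and spring back; fully down takes about 5 N.
- key_square_top (a point): Top centre of the square key (26 mm), second from the +y end of the row.
- key_bar_top (a point): Top centre of the long bar key (34 by 16 mm), at the +y end of the row.
- key_small_top (a point): Top centre of the small round key (14 mm across), next to the chamber, to be left alone.
- key_round (a joint): Travel of this key, m: 0 up, 0.006 fully down; counts as pressed from 0.0045 and as up below 0.0015.
- key_square (a joint): Travel of this key, m: 0 up, 0.006 fully down; counts as pressed from 0.0045 and as up below 0.0015.
- key_bar (a joint): Travel of this key, m: 0 up, 0.006 fully down; counts as pressed from 0.0045 and as up below 0.0015.
- key_small (a joint): Travel of this key, m: 0 up, 0.006 fully down; counts as pressed from 0.0045 and as up below 0.0015.
- jar: Closed white ceramic cream jar, 64 mm across, 55 mm high, beyond the work; leave alone. Origin: centre of its underside.
- bangle: Gold-coloured plastic bangle lying flat, 74 mm across, 12 mm high; leave alone. Origin: centre of its underside.

How it is judged:
On the way, in this order (a step that is already met when the one before it is completed fails the run):
1. every tool is in the chamber, the cover is on, the dial points to the mark and all keys are up (x of buffer_mid in the frame of steriliser between -0.055 and 0.055 m and y of buffer_mid in the frame of steriliser between -0.097 and 0.097 m and z of buffer_mid in the frame of steriliser between 0 and 0.032 m and x of comb_mid in the frame of steriliser between -0.055 and 0.055 m and y of comb_mid in the frame of steriliser between -0.097 and 0.097 m and z of comb_mid in the frame of steriliser between 0 and 0.032 m and x of clipper_mid in the frame of steriliser between -0.055 and 0.055 m and y of clipper_mid in the frame of steriliser between -0.097 and 0.097 m and z of clipper_mid in the frame of steriliser between 0 and 0.032 m and x of tweezers_mid in the frame of steriliser between -0.055 and 0.055 m and y of tweezers_mid in the frame of steriliser between -0.097 and 0.097 m and z of tweezers_mid in the frame of steriliser between 0 and 0.032 m and x of cover_handle in the frame of steriliser between -0.01 and 0.01 m and y of cover_handle in the frame of steriliser between -0.01 and 0.01 m and z of cover_handle in the frame of steriliser between 0.06 and 0.067 m and angle between cover_handle's own z axis and vertical below 0.03 rad and angle between the y axis of cover_handle and the y axis of steriliser, either way round below 0.15 rad and horizontal distance between dial_pointer and index_mark below 0.004 m and value of joint each of key_round, key_square, key_bar, key_small below 0.0015 m), for 0.2 s.
2. the round key is pressed down, the others up (value of joint key_round above 0.0045 m and value of joint each of key_square, key_bar, key_small below 0.0015 m), for 0.05 s.
3. it is let up again (value of joint each of key_round, key_square, key_bar, key_small below 0.0015 m), for 0.05 s.
4. the square key is pressed down, the others up (value of joint key_square above 0.0045 m and value of joint each of key_round, key_bar, key_small below 0.0015 m), for 0.05 s.
5. it is let up again (all of step 3), for 0.05 s.
6. the round key (second time) is pressed down, the others up (all of step 2), for 0.05 s.
7. it is let up again (all of step 5), for 0.05 s.
8. the long bar key is pressed down, the others up (value of joint key_bar above 0.0045 m and value of joint each of key_round, key_square, key_small below 0.0015 m), for 0.05 s.
At the end, for the whole second after the job is handed in: Every tool present lies on the chamber floor (centre inside the walls and under 32 mm above the table), the cover sits fully down on the chamber (within 10 mm of centre, level, square within 0.15 rad), the pointer's tip is within 4 mm of the mark, and all keys are up and everything is at rest (all of step 7 and x of buffer_mid in the frame of steriliser between -0.055 and 0.055 m and y of buffer_mid in the frame of steriliser between -0.097 and 0.097 m and z of buffer_mid in the frame of steriliser between 0 and 0.032 m and x of comb_mid in the frame of steriliser between -0.055 and 0.055 m and y of comb_mid in the frame of steriliser between -0.097 and 0.097 m and z of comb_mid in the frame of steriliser between 0 and 0.032 m and x of clipper_mid in the frame of steriliser between -0.055 and 0.055 m and y of clipper_mid in the frame of steriliser between -0.097 and 0.097 m and z of clipper_mid in the frame of steriliser between 0 and 0.032 m and x of tweezers_mid in the frame of steriliser between -0.055 and 0.055 m and y of tweezers_mid in the frame of steriliser between -0.097 and 0.097 m and z of tweezers_mid in the frame of steriliser between 0 and 0.032 m and x of cover_handle in the frame of steriliser between -0.01 and 0.01 m and y of cover_handle in the frame of steriliser between -0.01 and 0.01 m and z of cover_handle in the frame of steriliser between 0.06 and 0.067 m and angle between cover_handle's own z axis and vertical below 0.03 rad and angle between the y axis of cover_handle and the y axis of steriliser, either way round below 0.15 rad and horizontal distance between dial_pointer and index_mark below 0.004 m and linear speed of cover below 0.02 m/s); the robot touches nothing.
It fails at once if the small round key is pressed (value of joint key_small above 0.003 m).
It fails at once if a key is pressed while the cover is off or the dial is away from the mark (value of joint any of key_round, key_square, key_bar, key_small above 0.003 m and (horizontal distance between cover_handle and steriliser above 0.02 m or height (world z) of cover_handle above 0.085 m or horizontal distance between dial_pointer and index_mark above 0.007 m)).
It fails at once if two keys are held down together (value of joint each of key_round, key_square above 0.003 m or value of joint each of key_round, key_bar above 0.003 m or value of joint each of key_round, key_small above 0.003 m or value of joint each of key_square, key_bar above 0.003 m or value of joint each of key_square, key_small above 0.003 m or value of joint each of key_bar, key_small above 0.003 m).
It fails at once if the jar or the bangle is disturbed (distance of any of jar, bangle from where it was at the start of the episode above 0.02 m).
Of buffer, comb, clipper, tweezers only 3 to 4 are there at a start; the rules pass over those that are not, and their reading is None.
At some moment in a run one of buffer, comb, clipper, tweezers may be knocked a few centimetres aside while the robot is not near it.
Once in a run the grip may slacken for a moment while it holds something.
It also fails if it takes over 208 s, if anything falls off the work surface, if the arm or the gripper's body presses on something with over 40 N, if the wrist force passes 120 N, or if a joint passes its speed limit or range.

ROBOT

A 6-joint arm with a two-finger parallel gripper is mounted at the origin on the work surface. World frame = base frame: x ahead of the robot, y to its left, z up, the work surface at z = 0. Lengths are in m, angles in rad, forces in N, time in s.
With the tool pointing down it reaches from about 0.275 to 0.725 m from the base axis. Payload 5.6 kg.
Tool frame: the origin (TCP) lies midway between the tips of the shut fingers; the grasp point (between the pads) lies 19 mm behind it (ctrl.hold_point_z is the distance from the TCP to the grasp point, in m); z points along the fingers, y is the line along which they close (so a half turn about z gives the same grasp; the last joint's range is limited). The gripper opens to 85 mm and grips with 20 to 120 N. Pads are 22 mm wide; open, the fingers measure 114 mm over their backs; the gripper's body (76 mm by 85 mm) begins 54 mm behind the grasp point. The pads swing forward as they close: fully open they stand 13 mm farther back than shut.
Start: joints at [-0.85, 0.255, 0.108, 0, -1.424, -0.285], TCP at [0.232, -0.499, 0.231] pointing down, gripper open.
Joint ranges: [-2.95, 2.95], [-1.21, 1.97], [-1.09, 1.5], [-2.87, 1.71], [-2.94, -0.07], [-3.05, 3.05]. Speed limits (rad/s): [2.57, 2.57, 3.14, 3.14, 3.14, 3.14].

INTERFACE

Orientations are given as a rotation vector (axis times angle).
In Python, from plant import ctrl gives the robot as it stands. The module is installed in compiled form; this text tells all that it offers.
- The arm moves only by the shell command python3 -m crank 'ROWS'. ROWS is JSON, a list that holds one entry, the list of rows, each a list of 7 numbers: the gripper's target within -1 to 1 (shut at 1, half-way at 0, fully open at -1), then the shift along the tool's x, y, z in mm, then the turn, a rotation vector about the tool's x, y, z in degrees. In form: [[[claw, dx, dy, dz, wx, wy, wz], ...]]. A call has 1 to 20 rows; each row shifts and turns the commanded pose from where the row before left it, along the tool's axes as they then stand; what a row does not reach is not made up. A row lasts 1/10 s, in which the tool goes at most 50 mm and 8.59 degrees, less where a joint would pass 70% of its speed; a pose out of reach is approached as far as the arm can. A call with a gripper value outside its range is refused whole. The fingers move at their own pace and stop on an object; the grip force is fixed at half the most. Time passes only in rows, so rows that do not move let the fingers close. It gives the time, the measured TCP pose, the force, the opening and the grip force at its end, in the units of the state.
- ctrl.get_obs(): the state, without advancing time (a new reading comes with each control period).
- ctrl.camera(name): name is "side" or "top"; returns a dict with "img" (400x640x3 uint8, red, green, blue), "fx", "fy", "cx", "cy" (pixels), "R" (3x3) and "t" (3): a world point X has camera coordinates R X + t. Camera axes: x right, y down, z forward; pixel columns grow to the right and rows downward; lengths in m; the calibration is good to about 2 mm. A picture is of the moment at which its call begins. There is no depth.
- ctrl.close_job(): hands the job in; it is judged then, once.
The state is a dict: "clock": time; "joint_positions": joint angles; "qvel": joint speeds; "joint_efforts": joint torques, N m; "ee_pos": TCP position; "eef_rot": TCP orientation; "wrist_force": force on the tool from outside, world axes, zero at the start; "torque": the same for the moment, N m; "grip_width": finger opening in m; "grasp_force": force on a finger pad.
Only numpy, scipy, OpenCV 4.12 (cv2) and the standard library are available. Lean on these libraries where they do the work, as an engineer would, in place of code of your own. Each camera call takes 0.05 s, during which the arm holds its last target. There are 200 camera calls.

## Working session

There is one attempt and no reset: what is moved stays moved. The work goes in short steps, Python scripts to look and compute and a shell command to move; the robot and the scene stay as the last step left them, time stands still between calls to the robot, and variables do not carry over. Pictures are saved under pics/ and viewed, at most 17 in all, crops included, and the job is handed in when it is done.

```bash
mkdir -p pics
cat > h.py <<'E'
import numpy as np, cv2
from scipy.spatial.transform import Rotation as Ro
from plant import ctrl
def shot(n,f=None):
    c=ctrl.camera(n); c['R']=np.array(c['R']);c['t']=np.array(c['t'])
    if f: cv2.imwrite('pics/'+f,cv2.cvtColor(c['img'],cv2.COLOR_RGB2BGR))
    return c
def ray(c,u,v,z):
    d=c['R'].T@np.array([(u-c['cx'])/c['fx'],(v-c['cy'])/c['fy'],1]); o=-c['R'].T@c['t']
    return o+d*(z-o[2])/d[2]
def proj(c,X):
    p=c['R']@np.array(X)+c['t']; return np.array([c['fx']*p[0]/p[2]+c['cx'],c['fy']*p[1]/p[2]+c['cy']])
E
python3 - <<'E'
from h import *
for n in('top','side'):
    c=shot(n,n+'0.png'); print(n,c['fx'],c['cx'],c['cy'],(-c['R'].T@c['t']).round(3),c['R'].round(3).tolist())
o=ctrl.get_obs(); print({k:np.round(v,3).tolist() for k,v in o.items()}, ctrl.hold_point_z)
E
```

```text
top 401.5556338160247 322.52548287583824 200.76864467769133 [ 0.379 -0.005  1.196] [[0.101, -0.995, 0.004], [-0.974, -0.1, -0.203], [0.202, 0.017, -0.979]]
side 470.9749430897543 314.7861917193075 195.60011146083977 [ 0.513 -0.759  0.922] [[0.986, -0.166, -0.003], [-0.125, -0.734, -0.668], [0.109, 0.659, -0.744]]
{'clock': 0.1, 'joint_positions': [-0.85, 0.256, 0.107, -0.0, -1.424, -0.285], 'qvel': [-0.0, -0.001, 0.003, 0.003, -0.001, 0.001], 'joint_efforts': [-0.004, -38.76, 23.847, 5.378, -0.004, 0.0], 'ee_pos': [0.232, -0.498, 0.23], 'eef_rot': [0.679, -3.067, -0.003], 'wrist_force': [0.661, 0.402, 0.492], 'torque': [-0.039, 0.016, -0.045], 'grasp_force': 0.0, 'grip_width': 0.086} 0.0187
```

View pics/top0.png

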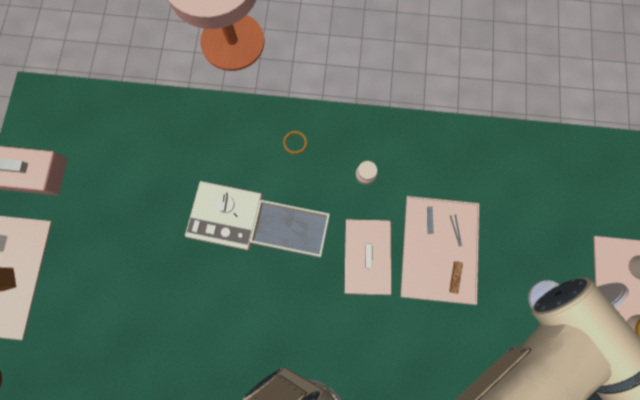

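View pics/side0.png

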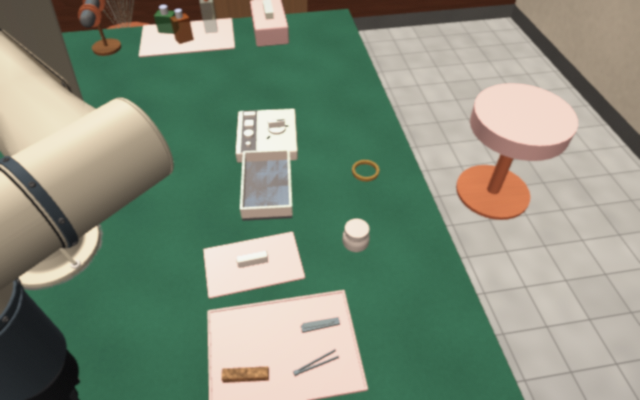

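The top view shows the steriliser's console at about (223,215) with its chamber at (290,228). The cover is at (368,257), with a white handle. On the tray are a clipper (430,220), tweezers (455,230) and a buffer (456,277); I see no black comb. The jar is at (367,172) and the bangle at (295,142). Next I'll zoom in on the console and tray.

Run:
```python
import cv2,numpy as np
t=cv2.imread('pics/top0.png'); s=cv2.imread('pics/side0.png')
r=lambda im,x,y,w,h,k:cv2.resize(im[y:y+h,x:x+w],(w*k,h*k),interpolation=cv2.INTER_CUBIC)
a=r(t,180,175,80,75,5); b=r(s,230,100,80,75,5)
c=r(t,400,190,80,40*2-5,5) if 0 else r(t,340,190,160,45*3-10,5)[:225*3]
cv2.imwrite('pics/crop0.png',np.hstack([a,b]));
```

```text
(no output)
```

View pics/crop0.png

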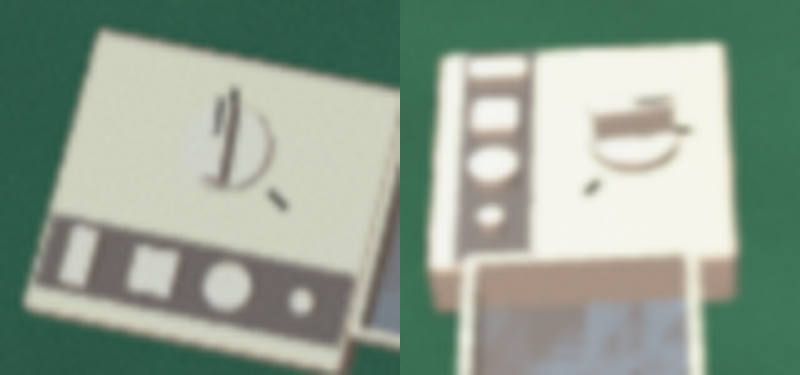

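The crop shows the dial disc at about top pixel (226,204), pointer tip (227,193) and inner end of the mark about (234,213). The pointer is near angle 0 and the mark about 130° clockwise from it. Now the measurements.

```bash
cat >> h.py <<'E'
def blobs(m,amin=8):
    n,l,st,ce=cv2.connectedComponentsWithStats(m.astype(np.uint8)); out=[]
    for i in range(1,n):
        if st[i,4]>=amin:
            ys,xs=np.where(l==i); out.append((st[i,4],np.stack([xs,ys],1).astype(np.float32)))
    return sorted(out,key=lambda a:-a[0])
def roi(m,x0,y0,x1,y1):
    k=np.zeros_like(m); k[y0:y1,x0:x1]=m[y0:y1,x0:x1]; return k
def axis(c,p,z):  # rectangle of a blob cast on plane z: centre, long-axis angle (deg), sizes mm
    hull=cv2.convexHull(p)[:,0]; w=np.array([ray(c,u,v,z)[:2] for u,v in hull],np.float32)*1000
    (x,y),_,_=cv2.minAreaRect(w); b=cv2.boxPoints(cv2.minAreaRect(w)); e=[b[1]-b[0],b[2]-b[1]]
    e.sort(key=lambda q:-np.linalg.norm(q)); a=np.degrees(np.arctan2(e[0][1],e[0][0]))%180
    cen=ray(c,*p.mean(0),z)*1000
    return dict(rect=(round(x,1),round(y,1)),cen=cen[:2].round(1).tolist(),ang=round(a,1),size=[round(float(np.linalg.norm(q)),1) for q in e])
E
python3 - <<'E'
from h import *
for n,tr,ke,cv in(('top',(405,200,478,300),(187,215,252,250),(346,222,391,293)),('side',(212,298,358,396),(240,110,256,152),(205,238,300,292))):
    im=cv2.imread(f'pics/{n}0.png'); c=shot(n)
    hsv=cv2.cvtColor(im,cv2.COLOR_BGR2HSV); H,S,V=[hsv[...,i].astype(int) for i in range(3)]
    pink=((H<15)|(H>165))&(S>20)&(S<90)&(V>170)
    print(n,'tools')
    g=roi(~pink,*tr)
    for a,p in blobs(g,25):
        m=np.median(im[p[:,1].astype(int),p[:,0].astype(int)],0); print(a,p.mean(0).round(1),m,axis(c,p,.014))
    print('keys')
    for a,p in blobs(roi(V>185,*ke),6): print(a,p.mean(0).round(1),axis(c,p,.048))
    print('handle')
    for a,p in blobs(roi((S<22)&(V>150),*cv),12): print(a,p.mean(0).round(1),axis(c,p,.05))
    print('cover')
    for a,p in blobs(roi(pink|((S<22)&(V>150)),cv[0]-8,cv[1]-8,cv[2]+8 if n=='side' else 396,cv[3]+5),200): print(a,axis(c,p,.011))
    print('dark chamber')
    r=(248,196,335,260) if n=='top' else (235,145,298,222)
    for a,p in blobs(roi((H>95)&(H<130)&(S>25),*r),200): print(a,p.mean(0).round(1),axis(c,p,.010),axis(c,p,.045))
E
```

```text
top tools
307 [455.5 277. ] [ 73. 105. 141.] {'rect': (438.4, -389.9), 'cen': [437.9, -389.7], 'ang': np.float32(173.1), 'size': [91.8, 27.8]}
173 [429.7 220. ] [133. 129. 122.] {'rect': (599.0, -308.3), 'cen': [597.2, -307.4], 'ang': np.float32(2.8), 'size': [81.9, 17.8]}
148 [456.2 229.7] [127. 131. 139.] {'rect': (575.9, -385.1), 'cen': [576.0, -386.9], 'ang': np.float32(13.2), 'size': [93.2, 20.1]}
88 [463.7 200.9] [106.5 122.5 111. ] {'rect': (662.5, -392.9), 'cen': [665.6, -406.5], 'ang': np.float32(95.8), 'size': [108.5, 9.2]}
52 [414.8 298.3] [112.  126.5 120.5] {'rect': (367.8, -284.7), 'cen': [365.9, -275.6], 'ang': np.float32(95.8), 'size': [74.5, 5.6]}
39 [477. 280.] [121. 135. 136.] {'rect': (436.2, -451.9), 'cen': [435.6, -451.9], 'ang': np.float32(1.3), 'size': [108.1, 0.0]}
32 [405.2 209.5] [115.  128.  133.5] {'rect': (615.7, -234.2), 'cen': [621.5, -233.1], 'ang': np.float32(3.4), 'size': [70.0, 3.0]}
keys
505 [228.6 219.6] {'rect': (540.8, 299.0), 'cen': [533.0, 279.7], 'ang': np.float32(84.5), 'size': [179.5, 39.7]}
209 [216.8 240.4] {'rect': (469.9, 304.5), 'cen'
[... 2110 characters left out ...]
6.1]}
66 [248.2 132.3] {'rect': (494.1, 285.6), 'cen': [493.9, 284.9], 'ang': np.float32(117.5), 'size': [31.1, 27.3]}
23 [249.7 150.6] {'rect': (490.9, 208.5), 'cen': [492.5, 207.9], 'ang': np.float32(170.3), 'size': [32.8, 4.0]}
19 [247.7 142.7] {'rect': (489.5, 241.2), 'cen': [489.5, 240.9], 'ang': np.float32(118.0), 'size': [14.1, 13.2]}
handle
313 [217.3 253.5] {'rect': (406.4, -125.8), 'cen': [395.5, -122.0], 'ang': np.float32(6.8), 'size': [72.4, 45.8]}
198 [251.  255.4] {'rect': (469.9, -139.7), 'cen': [469.6, -139.8], 'ang': np.float32(4.1), 'size': [67.9, 17.2]}
cover
4294 {'rect': (470.0, -134.1), 'cen': [469.2, -139.0], 'ang': np.float32(4.3), 'size': [214.4, 133.5]}
dark chamber
```

```bash
cat >> h.py <<'E'
def plan(x,y,z,phi):  # target TCP mm, heading (deg) of the tool's y
    o=ctrl.get_obs(); R=Ro.from_rotvec(o['eef_rot']).as_matrix(); p=np.array(o['ee_pos'])*1000
    h=np.degrees(np.arctan2(R[1,1],R[0,1])); d=(phi-h+180)%360-180
    f=np.radians(phi); uy=np.array([np.cos(f),np.sin(f)]); ux=np.array([-uy[1],uy[0]]); D=np.array([x,y])-p[:2]
    print('t',round(o['clock'],1),'p',p.round(1),'h',round(h,1),'zax',R[:,2].round(3),'w',round(o['grip_width']*1000,1),'g',round(o['grasp_force'],1),'F',np.round(o['wrist_force'],1))
    print('turn wz',round(-d,1),'then dx,dy,dz',round(D@ux,1),round(D@uy,1),round(p[2]-z,1))
ORG=np.array([527.5,102.5]); YAW=-5.8
def mach(mx,my):
    a=np.radians(YAW); return ORG+np.array([np.cos(a)*mx-np.sin(a)*my, np.sin(a)*mx+np.cos(a)*my])
E
python3 -c "
from h import *
plan(437,-390,100,83.2)"
```

```text
t 0.2 p [ 232.1 -498.3  230.8] h 115.0 zax [-0.001  0.001 -1.   ] w 85.1 g 0.0 F [-0.4  0.7  0.2]
turn wz 31.8 then dx,dy,dz -190.7 131.8 130.8
```

```bash
python3 -m crank '[[[-1,0,0,0,0,0,8],[-1,0,0,0,0,0,8],[-1,0,0,0,0,0,8],[-1,0,0,0,0,0,7.8],[-1,-32,22,18,0,0,0],[-1,-32,22,18,0,0,0],[-1,-32,22,18,0,0,0],[-1,-32,22,18,0,0,0],[-1,-32,22,18,0,0,0],[-1,-31,22,18,0,0,0],[-1,0,0,20,0,0,0],[-1,0,0,0,0,0,0],[-1,0,0,0,0,0,0]]]'; python3 -c "
from h import *
plan(437,-390,6,83.2)"
```

```text
clock: 1.5
ee_pos: [0.4371, -0.3905, 0.1035]
eef_rot: [-0.187, -3.135, 0.0]
wrist_force: [-0.3, -0.2, 0.6]
grip_width: 0.0854
grasp_force: 0.0
t 1.5 p [ 437.1 -390.5  103.5] h 83.2 zax [-0.001 -0.    -1.   ] w 85.4 g 0.0 F [-0.3 -0.2  0.6]
turn wz -0.0 then dx,dy,dz 0.2 0.5 97.5
```

Tracking is exact. Next I'll lower onto the buffer and grip it.

```bash
python3 -m crank '[[[-1,0,0,30,0,0,0],[-1,0,0,30,0,0,0],[-1,0,0,20,0,0,0],[-1,0,0,10,0,0,0],[-1,0,0,7,0,0,0],[-1,0,0,0,0,0,0],[1,0,0,0,0,0,0],[1,0,0,0,0,0,0],[1,0,0,0,0,0,0],[1,0,0,0,0,0,0],[1,0,0,0,0,0,0],[1,0,0,0,0,0,0],[1,0,0,0,0,0,0],[1,0,0,-10,0,0,0],[1,0,0,-25,0,0,0],[1,0,0,-40,0,0,0],[1,0,0,-40,0,0,0],[1,0,0,0,0,0,0]]]'; python3 -c "
from h import *
plan(*mach(0,60),120,84.2)"
```

```text
clock: 3.3
ee_pos: [0.4402, -0.3925, 0.1281]
eef_rot: [0.185, 3.127, -0.01]
wrist_force: [0.7, 0.1, 0.3]
grip_width: 0.0205
grasp_force: 59.5
t 3.3 p [ 440.2 -392.5  128.1] h 83.2 zax [ 0.009 -0.007 -1.   ] w 20.5 g 59.5 F [0.7 0.1 0.3]
turn wz -1.0 then dx,dy,dz -36.8 561.3 8.1
```

```bash
python3 -m crank '[[[1,-4,40,0,0,0,-1],[1,-4,40,0,0,0,0],[1,-4,40,0,0,0,0],[1,-4,40,0,0,0,0],[1,-4,40,0,0,0,0],[1,-4,40,0,0,0,0],[1,-4,40,0,0,0,0],[1,-4,40,0,0,0,0],[1,-4,40,0,0,0,0],[1,0,40,0,0,0,0],[1,0,40,0,0,0,0],[1,0,40,0,0,0,0],[1,0,40,0,0,0,0],[1,0,32,0,0,0,0],[1,0,0,0,0,0,0],[1,0,0,0,0,0,0]]]'
python3 - <<'E'
from h import *
plan(*mach(0,52),14,84.2)
c=shot('top'); s=shot('side'); im=np.hstack([cv2.resize(q['img'][y:y+130,x:x+130],(400,400),interpolation=2) for q,x,y in((c,215,155),(s,200,80))])
cv2.imwrite('pics/b1.png',im[...,::-1])
E
```

```text
clock: 4.9
ee_pos: [0.5297, 0.1556, 0.121]
eef_rot: [-0.158, -3.137, 0.001]
wrist_force: [-0.4, -0.3, -0.2]
grip_width: 0.0208
grasp_force: 59.5
t 4.9 p [529.7 155.6 121. ] h 84.2 zax [-0.001 -0.    -1.   ] w 20.8 g 59.5 F [-0.4 -0.3 -0.2]
turn wz 0.0 then dx,dy,dz -3.1 -1.1 107.0
```

View pics/b1.png

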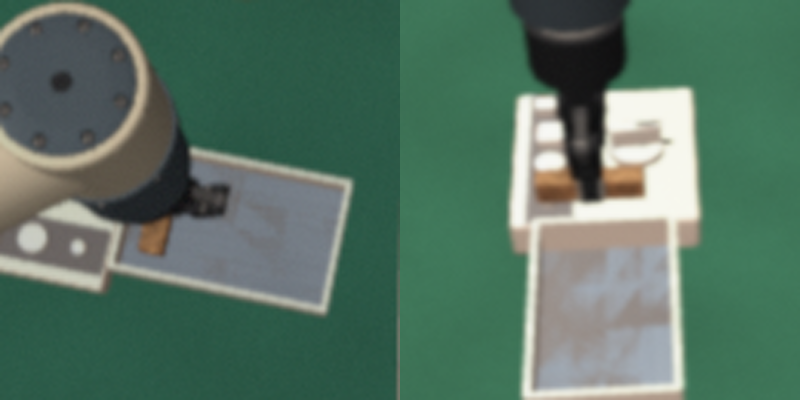

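The buffer is held at its middle, across the chamber's +y end. Now I'll lower it.

```bash
python3 -m crank '[[[1,-3,-1,25,0,0,0],[1,0,0,30,0,0,0],[1,0,0,25,0,0,0],[1,0,0,15,0,0,0],[1,0,0,8,0,0,0],[1,0,0,4,0,0,0],[1,0,0,0,0,0,0],[0.2,0,0,0,0,0,0],[0.2,0,0,0,0,0,0],[0.2,0,0,0,0,0,0],[0.2,0,0,0,0,0,0],[0.2,0,0,-10,0,0,0],[0.2,0,0,-30,0,0,0],[0.2,0,0,-40,0,0,0],[-1,0,0,-30,0,0,0],[-1,0,-30,0,0,0,0],[-1,0,-40,0,0,0,0],[-1,0,-40,0,0,0,0],[-1,0,-40,0,0,0,0],[-1,0,-40,0,0,0,0]]]'
python3 - <<'E'
from h import *
for n,tr,k in(('top',(408,206,474,296),(250,195,330,258)),('side',(222,304,345,390),(235,145,298,222))):
    c=shot(n); im=c['img'][...,::-1].copy()
    hsv=cv2.cvtColor(im,cv2.COLOR_BGR2HSV); H,S,V=[hsv[...,i].astype(int) for i in range(3)]
    pink=((H<15)|(H>165))&(S>20)&(S<90)&(V>170)
    for a,p in blobs(roi(~pink,*tr),60)[:4]: print(n,a,p.mean(0).round(1),axis(c,p,.012))
    for a,p in blobs(roi((H<25)&(S>80),*k),30): print('chamber',a,p.mean(0).round(1),axis(c,p,.025))
print(mach(0,52))
plan(597,-308.5,110,92.7)
E
```

```text
clock: 7.0
ee_pos: [0.5135, -0.0366, 0.1253]
eef_rot: [0.159, 3.136, 0.0]
wrist_force: [1.1, -0.4, 0.1]
grip_width: 0.0855
grasp_force: 0.0
top 175 [429.7 220.1] {'rect': (599.3, -308.8), 'cen': [597.3, -307.9], 'ang': np.float32(2.8), 'size': [82.2, 17.9]}
top 157 [456.1 229.6] {'rect': (575.2, -386.0), 'cen': [576.6, -387.6], 'ang': np.float32(13.2), 'size': [95.5, 20.2]}
side 289 [319.4 324.2] {'rect': (596.9, -309.8), 'cen': [595.3, -310.0], 'ang': np.float32(2.5), 'size': [78.3, 18.4]}
side 176 [312.8 364.5] {'rect': (572.7, -391.8), 'cen': [567.7, -392.1], 'ang': np.float32(17.5), 'size': [89.7, 16.3]}
side 78 [232.2 305.1] {'rect': (425.5, -238.5), 'cen': [418.1, -235.2], 'ang': np.float32(170.4), 'size': [60.3, 9.5]}
chamber 150 [274.2 169. ] {'rect': (551.2, 149.6), 'cen': [551.9, 149.1], 'ang': np.float32(173.1), 'size': [43.4, 39.3]}
[532.75492745 154.23379686]
t 7.1 p [512.9 -38.8 125.2] h 83.9 zax [ 0.    -0.001 -1.   ] w 85.4 g 0.0 F [-0.1  0.3 -0.9]
turn wz -8.8 then dx,dy,dz -71.3 -273.4 15.2
```

```bash
python3 -m crank '[[[-1,0,0,0,0,0,-8.5],[-1,-10,-39,2,0,0,-0.3],[-1,-10,-39,2,0,0,0],[-1,-10,-39,2,0,0,0],[-1,-10,-39,2,0,0,0],[-1,-10,-39,2,0,0,0],[-1,-10,-39,2,0,0,0],[-1,-11,-39,3,0,0,0],[-1,0,0,0,0,0,0],[-1,0,0,0,0,0,0]]]'; python3 -c "
from h import *
plan(597,-309,6,92.7)"
```

```text
clock: 8.1
ee_pos: [0.5986, -0.3047, 0.109]
eef_rot: [0.079, -3.14, -0.0]
wrist_force: [0.5, 0.8, 0.7]
grip_width: 0.0855
grasp_force: 0.0
t 8.1 p [ 598.6 -304.7  109. ] h 92.9 zax [-0.001  0.    -1.   ] w 85.5 g 0.0 F [0.5 0.8 0.7]
turn wz 0.2 then dx,dy,dz 1.8 -4.3 103.0
```

```bash
python3 -m crank '[[[-1,2,-4,30,0,0,0],[-1,0,0,30,0,0,0],[-1,0,0,25,0,0,0],[-1,0,0,12,0,0,0],[-1,0,0,6,0,0,0],[-1,0,0,0,0,0,0],[1,0,0,0,0,0,0],[1,0,0,0,0,0,0],[1,0,0,0,0,0,0],[1,0,0,0,0,0,0],[1,0,0,0,0,0,0],[1,0,0,0,0,0,0],[1,0,0,0,0,0,0],[1,0,0,-10,0,0,0],[1,0,0,-25,0,0,0],[1,0,0,-40,0,0,0],[1,0,0,-40,0,0,0],[1,0,0,0,0,0,0],[1,0,0,0,0,0,0]]]'; python3 -c "
from h import *
plan(*mach(0,0),121,84.2)"
```

```text
clock: 10.0
ee_pos: [0.5973, -0.3083, 0.1228]
eef_rot: [-0.081, 3.138, -0.001]
wrist_force: [-0.2, 0.2, -0.8]
grip_width: 0.0136
grasp_force: 58.7
t 10.0 p [ 597.3 -308.3  122.8] h 93.0 zax [ 0.003 -0.    -1.   ] w 13.6 g 58.7 F [-0.2  0.2 -0.8]
turn wz 8.8 then dx,dy,dz 111.0 401.7 1.8
```

```bash
python3 -m crank '[[[1,0,0,0,0,0,8.5],[1,9,33,0,0,0,0.3],[1,9,33,0,0,0,0],[1,9,33,0,0,0,0],[1,9,33,0,0,0,0],[1,9,33,0,0,0,0],[1,9,33,0,0,0,0],[1,9,34,0,0,0,0],[1,9,34,0,0,0,0],[1,9,34,0,0,0,0],[1,10,34,0,0,0,0],[1,10,34,0,0,0,0],[1,10,34,0,0,0,0],[1,0,0,0,0,0,0],[1,0,0,0,0,0,0]]]'; python3 -c "
from h import *
plan(*mach(0,0),14,84.2)"
```

```text
clock: 11.5
ee_pos: [0.526, 0.1032, 0.1202]
eef_rot: [-0.157, -3.135, 0.002]
wrist_force: [1.0, -0.1, -1.1]
grip_width: 0.0132
grasp_force: 58.8
t 11.5 p [526.  103.2 120.2] h 84.3 zax [-0.002 -0.001 -1.   ] w 13.2 g 58.8 F [ 1.  -0.1 -1.1]
turn wz 0.1 then dx,dy,dz -1.6 -0.6 106.2
```

```bash
python3 -m crank '[[[1,-1.5,-0.5,25,0,0,0],[1,0,0,30,0,0,0],[1,0,0,25,0,0,0],[1,0,0,15,0,0,0],[1,0,0,8,0,0,0],[1,0,0,3,0,0,0],[1,0,0,0,0,0,0],[0.3,0,0,0,0,0,0],[0.3,0,0,0,0,0,0],[0.3,0,0,0,0,0,0],[0.3,0,0,0,0,0,0],[0.3,0,0,-10,0,0,0],[0.3,0,0,-30,0,0,0],[0.3,0,0,-40,0,0,0],[-1,0,0,-30,0,0,0],[-1,0,-40,0,0,0,0],[-1,0,-45,0,0,0,0],[-1,0,-45,0,0,0,0],[-1,0,-45,0,0,0,0],[-1,0,-45,0,0,0,0]]]'
python3 - <<'E'
from h import *
for n,tr in(('top',(408,206,474,296)),('side',(222,304,345,390))):
    c=shot(n); im=c['img'][...,::-1].copy()
    hsv=cv2.cvtColor(im,cv2.COLOR_BGR2HSV); H,S,V=[hsv[...,i].astype(int) for i in range(3)]
    pink=((H<15)|(H>165))&(S>20)&(S<90)&(V>170)
    for a,p in blobs(roi(~pink,*tr),40)[:4]:
        w=np.array([ray(c,u,v,.009)[:2] for u,v in p])*1000; e=np.linalg.eigh(np.cov(w.T))[1][:,1]
        print(n,a,p.mean(0).round(1),axis(c,p,.009),'pca',np.degrees(np.arctan2(e[1],e[0]))%180)
    x,y=(215,155) if n=='top' else (200,80)
    q=cv2.resize(im[y:y+130,x:x+130],(400,400),interpolation=2)
    r=np.hstack([r,q]) if n=='side' else q
cv2.imwrite('pics/b2.png',r)
plan(572,-389,105,105)
E
```

```text
clock: 13.5
ee_pos: [0.5058, -0.1183, 0.1264]
eef_rot: [0.159, 3.136, -0.0]
wrist_force: [0.9, -0.3, -0.5]
grip_width: 0.0854
grasp_force: 0.0
top 448 [415.  219.3] {'rect': (588.2, -268.5), 'cen': [595.6, -264.8], 'ang': np.float32(3.3), 'size': [98.6, 48.2]} pca 170.9390350364804
top 158 [456.2 229.7] {'rect': (575.5, -387.0), 'cen': [576.8, -388.6], 'ang': np.float32(13.2), 'size': [96.1, 20.2]} pca 15.71339649703063
side 176 [312.8 364.5] {'rect': (572.9, -390.6), 'cen': [567.9, -390.9], 'ang': np.float32(17.5), 'size': [90.0, 16.3]} pca 15.600604789235717
side 78 [232.2 305.1] {'rect': (425.3, -236.8), 'cen': [417.8, -233.5], 'ang': np.float32(170.4), 'size': [60.5, 9.6]} pca 175.03288051945435
t 13.6 p [ 505.2 -120.9  126.2] h 83.9 zax [ 0.    -0.001 -1.   ] w 85.5 g 0.0 F [-0.   1.   0.8]
turn wz -21.1 then dx,dy,dz 4.9 -276.3 21.2
```

View pics/b2.png

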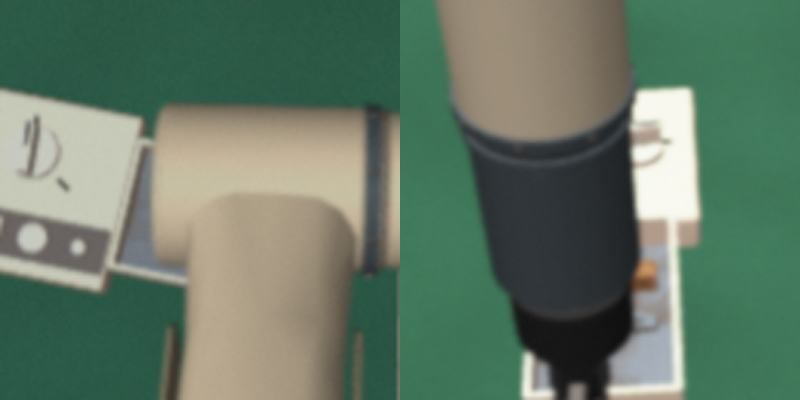

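Buffer and clipper are both in the chamber, at side-crop (655,275) and (650,315). Next, the tweezers: axis 15.6°, centre about (574,-389).

```bash
python3 -m crank '[[[-1,0,0,0,0,0,-7.3],[-1,0,0,0,0,0,-7.2],[-1,0,0,0,0,0,-7.2],[-1,0,-40,3,0,0,0],[-1,0,-40,3,0,0,0],[-1,0,-40,3,0,0,0],[-1,0,-40,3,0,0,0],[-1,0,-40,3,0,0,0],[-1,0,-40,3,0,0,0],[-1,5,-34,3,0,0,0],[-1,0,0,0,0,0,0],[-1,0,0,0,0,0,0]]]'; python3 -c "
from h import *
plan(573.5,-388.5,6,105.6)"
```

```text
clock: 14.8
ee_pos: [0.5761, -0.3819, 0.1042]
eef_rot: [0.432, -3.111, -0.001]
wrist_force: [-0.8, 1.2, 0.7]
grip_width: 0.0856
grasp_force: 0.0
t 14.8 p [ 576.1 -381.9  104.2] h 105.8 zax [-0.  0. -1.] w 85.6 g 0.0 F [-0.8  1.2  0.7]
turn wz 0.2 then dx,dy,dz 4.3 -5.6 98.2
```

```bash
python3 -m crank '[[[-1,4,-5.5,30,0,0,0],[-1,0,0,30,0,0,0],[-1,0,0,22,0,0,0],[-1,0,0,11,0,0,0],[-1,0,0,5.5,0,0,0],[-1,0,0,0,0,0,0],[1,0,0,0,0,0,0],[1,0,0,0,0,0,0],[1,0,0,0,0,0,0],[1,0,0,0,0,0,0],[1,0,0,0,0,0,0],[1,0,0,0,0,0,0],[1,0,0,0,0,0,0],[1,0,0,-10,0,0,0],[1,0,0,-25,0,0,0],[1,0,0,-40,0,0,0],[1,0,0,-40,0,0,0],[1,0,0,0,0,0,0],[1,0,0,0,0,0,0]]]'; python3 -c "
from h import *
plan(*mach(0,-52),121,84.2)"
```

```text
clock: 16.7
ee_pos: [0.5744, -0.3881, 0.1226]
eef_rot: [-0.433, 3.109, -0.002]
wrist_force: [-0.2, 0.1, -1.2]
grip_width: 0.0098
grasp_force: 58.5
t 16.7 p [ 574.4 -388.1  122.6] h 105.9 zax [ 0.003 -0.001 -1.   ] w 9.8 g 58.5 F [-0.2  0.1 -1.2]
turn wz 21.7 then dx,dy,dz 96.3 431.3 1.6
```

```bash
python3 -m crank '[[[1,0,0,0,0,0,7.3],[1,0,0,0,0,0,7.2],[1,0,0,0,0,0,7.2],[1,8,36,0,0,0,0],[1,8,36,0,0,0,0],[1,8,36,0,0,0,0],[1,8,36,0,0,0,0],[1,8,36,0,0,0,0],[1,8,36,0,0,0,0],[1,8,36,0,0,0,0],[1,8,36,0,0,0,0],[1,8,36,0,0,0,0],[1,8,36,0,0,0,0],[1,8,36,0,0,0,0],[1,8,35,0,0,0,0],[1,0,0,0,0,0,0],[1,0,0,0,0,0,0]]]'
python3 - <<'E'
from h import *
plan(*mach(0,-52),13.5,84.2)
c=shot('top'); s=shot('side'); im=np.hstack([cv2.resize(q['img'][y:y+130,x:x+130],(400,400),interpolation=2) for q,x,y in((c,215,155),(s,200,80))])
cv2.imwrite('pics/b3.png',im[...,::-1])
E
```

```text
clock: 18.4
ee_pos: [0.5212, 0.051, 0.1198]
eef_rot: [-0.157, -3.135, 0.001]
wrist_force: [0.6, -0.5, 0.8]
grip_width: 0.0098
grasp_force: 58.6
t 18.4 p [521.2  51.  119.8] h 84.3 zax [-0.002 -0.001 -1.   ] w 9.8 g 58.6 F [ 0.6 -0.5  0.8]
turn wz 0.1 then dx,dy,dz -1.0 -0.2 106.3
```

View pics/b3.png

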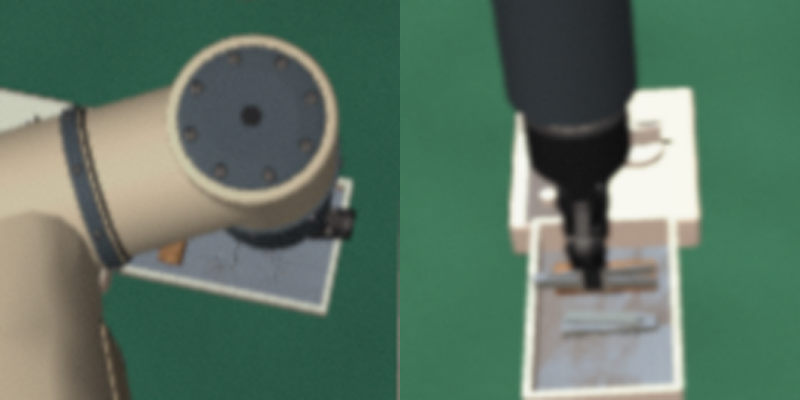

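The tweezers are held at their middle, at side-crop x 535–657. The buffer and clipper lie flat in the chamber behind and below. Now I'll lower the tweezers.

```bash
python3 -m crank '[[[1,-1,0,25,0,0,0],[1,0,0,30,0,0,0],[1,0,0,25,0,0,0],[1,0,0,15,0,0,0],[1,0,0,8,0,0,0],[1,0,0,3.5,0,0,0],[1,0,0,0,0,0,0],[0.3,0,0,0,0,0,0],[0.3,0,0,0,0,0,0],[0.3,0,0,0,0,0,0],[0.3,0,0,0,0,0,0],[0.3,0,0,-10,0,0,0],[0.3,0,0,-30,0,0,0],[0.3,0,0,-40,0,0,0],[-1,0,0,-30,0,0,0],[-1,0,-45,0,0,0,0],[-1,0,-45,0,0,0,0],[-1,0,-45,0,0,0,0],[-1,0,-45,0,0,0,0],[-1,0,-45,0,0,0,0]]]'; python3 -m crank '[[[-1,25,-25,0,0,0,0],[-1,25,-25,0,0,0,0],[-1,30,-25,0,0,0,0],[-1,0,0,0,0,0,0],[-1,0,0,0,0,0,0]]]';python3 - <<'E'
from h import *
c=shot('top'); s=shot('side'); im=np.hstack([cv2.resize(q['img'][y:y+130,x:x+130],(400,400),interpolation=2) for q,x,y in((c,215,155),(s,200,80))])
cv2.imwrite('pics/b4.png',im[...,::-1])
for n,c,cv in(('top',c,(346,222,391,293)),('side',s,(225,245,290,280))):
    im=c['img'][...,::-1].copy()
    hsv=cv2.cvtColor(im,cv2.COLOR_BGR2HSV); H,S,V=[hsv[...,i].astype(int) for i in range(3)]
    for a,p in blobs(roi((S<22)&(V>150),*cv),30): print(n,a,p.mean(0).round(1),axis(c,p,.037))
plan(471,-131.5,110,94.7)
E
```

```text
clock: 20.5
ee_pos: [0.5, -0.1751, 0.1254]
eef_rot: [0.159, 3.136, -0.0]
wrist_force: [0.8, -0.0, 0.0]
grip_width: 0.0857
grasp_force: 0.0
clock: 21.0
ee_pos: [0.4129, -0.2404, 0.1253]
eef_rot: [0.162, 3.136, -0.001]
wrist_force: [0.7, 0.5, 0.1]
grip_width: 0.0852
grasp_force: 0.0
side 646 [243.  254.7] {'rect': (456.6, -140.1), 'cen': [451.3, -125.6], 'ang': np.float32(170.3), 'size': [89.5, 80.9]}
t 21.1 p [ 413.8 -239.7  124.9] h 84.2 zax [ 0.001 -0.    -1.   ] w 85.1 g 0.0 F [ 0.6  0.5 -0.2]
turn wz -10.5 then dx,dy,dz -65.9 103.2 14.9
```

View pics/b4.png

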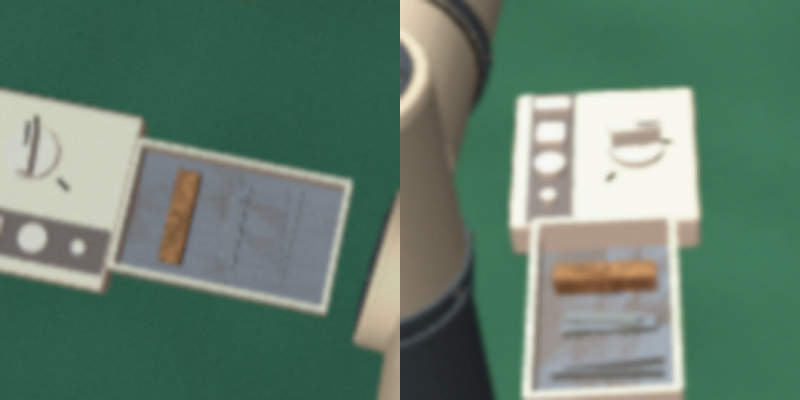

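All three tools lie flat and apart in the chamber. Next comes the cover handle, with a quick rim check of the machine's origin on the way.

```bash
python3 -m crank '[[[-1,0,0,0,0,0,-5.3],[-1,0,0,0,0,0,-5.2],[-1,-13,20,3,0,0,0],[-1,-13,20,3,0,0,0],[-1,-13,21,3,0,0,0],[-1,-13,21,3,0,0,0],[-1,-14,21,3,0,0,0],[-1,0,0,0,0,0,0],[-1,0,0,0,0,0,0]]]'
python3 - <<'E'
from h import *
plan(471,-131.5,15,94.7)
c=shot('top'); print(ray(c,325.2,235.3,.045)*1000, mach(0,-104))
s=shot('side')
for n,c,k in(('top',c,(235,190,335,262)),('side',s,(232,145,302,222))):
    hsv=cv2.cvtColor(c['img'],cv2.COLOR_RGB2HSV); H,S,V=[hsv[...,i].astype(int) for i in range(3)]
    print(n,proj(c,[*mach(-63,-104)/1000,.045]),proj(c,[*mach(63,-104)/1000,.045]),proj(c,[*mach(63,105)/1000,.045]))
im=np.hstack([cv2.resize(q['img'][y:y+130,x:x+130],(400,400),interpolation=2) for q,x,y in((c,215,155),(s,200,80))])
E
```

```text
clock: 22.0
ee_pos: [0.4711, -0.1309, 0.1092]
eef_rot: [0.132, -3.138, 0.0]
wrist_force: [0.2, 0.4, 0.4]
grip_width: 0.0853
grasp_force: 0.0
t 22.0 p [ 471.1 -130.9  109.2] h 94.8 zax [-0. -0. -1.] w 85.3 g 0.0 F [0.2 0.4 0.4]
turn wz 0.1 then dx,dy,dz 0.2 -0.6 94.2
[516.38764661  -2.48540442  45.        ] [516.99014509  -0.96759372]
top [320.2636938  256.66219293] [329.03227477 213.88045006] [259.01532953 199.67195608]
side [240.34103922 208.86910774] [291.91829944 206.22206026] [289.41413887 148.64299528]
```

```bash
python3 -m crank '[[[-1,0,-0.5,30,0,0,0],[-1,0,0,30,0,0,0],[-1,0,0,22,0,0,0],[-1,0,0,12,0,0,0],[-1,0,0,0,0,0,0],[1,0,0,0,0,0,0],[1,0,0,0,0,0,0],[1,0,0,0,0,0,0],[1,0,0,0,0,0,0],[1,0,0,0,0,0,0],[1,0,0,0,0,0,0],[1,0,0,0,0,0,0],[1,0,0,0,0,0,0]]]'; python3 -c "
from h import *
plan(471,-131.5,140,174.2)"
```

```text
clock: 23.4
ee_pos: [0.471, -0.1323, 0.016]
eef_rot: [-0.128, 3.138, -0.0]
wrist_force: [-1.4, 1.4, 5.8]
grip_width: 0.0166
grasp_force: 60.1
t 23.4 p [ 471.  -132.3   16. ] h 94.7 zax [ 0.001 -0.    -1.   ] w 16.6 g 60.1 F [-1.4  1.4  5.8]
turn wz -79.5 then dx,dy,dz -0.8 0.1 -124.0
```

```bash
python3 -m crank '[[[1,0,0,-8,0,0,0],[1,0,0,-20,0,0,0],[1,0,0,-30,0,0,0],[1,0,0,-35,0,0,0],[1,0,0,-30,0,0,0],[1,0,0,0,0,0,-7],[1,0,0,0,0,0,-8],[1,0,0,0,0,0,-8],[1,0,0,0,0,0,-8],[1,0,0,0,0,0,-8],[1,0,0,0,0,0,-8],[1,0,0,0,0,0,-8],[1,0,0,0,0,0,-8],[1,0,0,0,0,0,-8],[1,0,0,0,0,0,-8.5],[1,0,0,0,0,0,0],[1,0,0,0,0,0,0]]]'; python3 -c "
from h import *
plan(*mach(0,0),140,174.2)"
```

```text
clock: 25.1
ee_pos: [0.4701, -0.1323, 0.1381]
eef_rot: [2.1, -2.336, -0.001]
wrist_force: [0.5, 0.2, -1.4]
grip_width: 0.0168
grasp_force: 59.0
t 25.1 p [ 470.1 -132.3  138.1] h 173.9 zax [-0.001  0.    -1.   ] w 16.8 g 59.0 F [ 0.5  0.2 -1.4]
turn wz -0.3 then dx,dy,dz -239.4 -33.4 -1.9
```

```bash
python3 -m crank '[[[1,-15,-2,0,0,0,-0.3],[1,-30,-4,0,0,0,0],[1,-30,-4,0,0,0,0],[1,-30,-4,0,0,0,0],[1,-30,-4,0,0,0,0],[1,-30,-4,0,0,0,0],[1,-30,-4,0,0,0,0],[1,-25,-4,0,0,0,0],[1,-19,-3,0,0,0,0],[1,0,0,0,0,0,0],[1,0,0,0,0,0,0],[1,0,0,0,0,0,0]]]'
python3 - <<'E'
from h import *
plan(*mach(0,0),140,174.2)
c=shot('top'); s=shot('side'); im=np.hstack([cv2.resize(q['img'][y:y+130,x:x+130],(400,400),interpolation=2) for q,x,y in((c,225,145),(s,200,80))])
cv2.imwrite('pics/b5.png',im[...,::-1])
for n,c,k in(('top',c,(225,145,355,275)),('side',s,(200,80,330,230))):
    hsv=cv2.cvtColor(c['img'],cv2.COLOR_RGB2HSV); H,S,V=[hsv[...,i].astype(int) for i in range(3)]
    pink=((H<15)|(H>165))&(S>25)&(S<90)&(V>150)
    for a,p in blobs(roi(pink,*k),300): print(n,a,axis(c,p,.146),axis(c,p,.140))
E
```

```text
clock: 26.3
ee_pos: [0.5262, 0.1016, 0.1382]
eef_rot: [2.11, -2.327, -0.0]
wrist_force: [-0.5, 0.4, -1.9]
grip_width: 0.0169
grasp_force: 59.0
t 26.3 p [526.2 101.6 138.2] h 174.4 zax [-0.001 -0.    -1.   ] w 16.9 g 59.0 F [-0.5  0.4 -1.9]
turn wz 0.2 then dx,dy,dz -1.0 -1.2 -1.8
top 2228 {'rect': (524.5, 102.4), 'cen': [506.9, 72.6], 'ang': np.float32(84.6), 'size': [213.9, 132.4]} {'rect': (525.3, 103.0), 'cen': [507.7, 73.0], 'ang': np.float32(84.6), 'size': [215.1, 133.1]}
side 356 {'rect': (514.8, -101.8), 'cen': [514.9, -102.0], 'ang': np.float32(174.2), 'size': [103.2, 20.8]} {'rect': (514.8, -96.7), 'cen': [514.9, -96.9], 'ang': np.float32(174.2), 'size': [104.0, 20.9]}
```

View pics/b5.png

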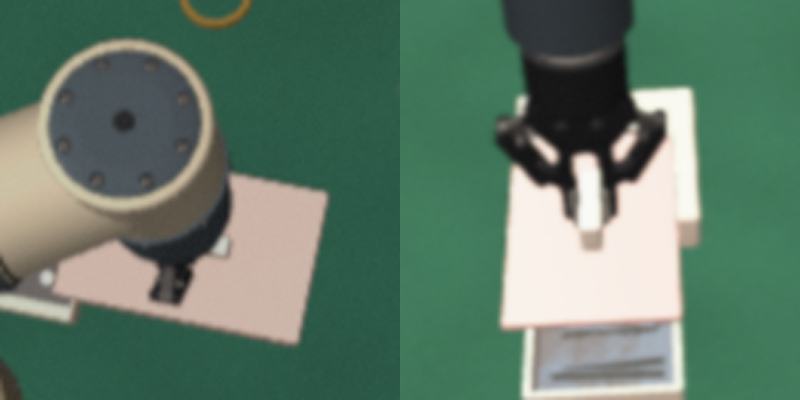

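Seen from above, the cover's plate is centred at about (526,103) and rotated 84.6°. It's square over the chamber, so I'll correct by 1 mm and lower it.

```bash
python3 -m crank '[[[1,1,-1.3,15,0,0,0.4],[1,0,0,20,0,0,0],[1,0,0,20,0,0,0],[1,0,0,12,0,0,0],[1,0,0,5,0,0,0],[1,0,0,4,0,0,0],[1,0,0,3,0,0,0],[1,0,0,2,0,0,0],[1,0,0,0,0,0,0]]]'; python3 -c "
from h import *
plan(*mach(0,0),56,174.2)"
```

```text
clock: 27.3
ee_pos: [0.5278, 0.1013, 0.0575]
eef_rot: [-2.103, 2.333, -0.0]
wrist_force: [0.3, -0.1, -1.2]
grip_width: 0.0168
grasp_force: 59.0
t 27.3 p [527.8 101.3  57.5] h 174.1 zax [ 0.  0. -1.] w 16.8 g 59.0 F [ 0.3 -0.1 -1.2]
turn wz -0.1 then dx,dy,dz -1.2 0.4 1.5
```

```bash
python3 -m crank '[[[1,0,0,1,0,0,0],[1,0,0,1,0,0,0],[1,0,0,0,0,0,0],[-0.2,0,0,0,0,0,0],[-0.2,0,0,0,0,0,0],[-0.2,0,0,0,0,0,0],[-0.2,0,0,0,0,0,0],[-0.2,0,0,-10,0,0,0],[-0.2,0,0,-30,0,0,0],[-0.2,0,0,-30,0,0,0],[-1,0,0,-20,0,0,0],[-1,30,0,0,0,0,0],[-1,45,0,0,0,0,0],[-1,45,0,0,0,0,0],[-1,45,0,0,0,0,0],[-1,45,0,0,0,0,0],[-1,45,0,0,0,0,0],[-1,40,0,0,0,0,0],[-1,0,0,0,0,0,0],[-1,0,0,0,0,0,0]]]'
python3 - <<'E'
from h import *
c=shot('top'); s=shot('side'); im=np.hstack([cv2.resize(q['img'][y:y+100,x:x+100],(400,400),interpolation=2) for q,x,y in((c,230,175),(s,225,125))])
cv2.imwrite('pics/b6.png',im[...,::-1])
for n,c,k,h in(('top',c,(245,190,345,265),(260,205,320,255)),('side',s,(232,100,302,222),(245,160,290,200))):
    hsv=cv2.cvtColor(c['img'],cv2.COLOR_RGB2HSV); H,S,V=[hsv[...,i].astype(int) for i in range(3)]
    pink=((H<15)|(H>165))&(S>20)&(S<90)&(V>150)
    for a,p in blobs(roi(pink,*k),300): print(n,a,axis(c,p,.051))
    for a,p in blobs(roi(~pink,*h),40): print(n,'handle',a,axis(c,p,.077))
E
```

```text
clock: 29.3
ee_pos: [0.497, -0.193, 0.1458]
eef_rot: [-2.101, 2.335, -0.001]
wrist_force: [0.5, -1.0, -0.2]
grip_width: 0.0856
grasp_force: 0.0
top 2584 {'rect': (531.2, 112.8), 'cen': [525.6, 123.6], 'ang': np.float32(84.0), 'size': [195.4, 134.5]}
top handle 441 {'rect': (524.3, 51.7), 'cen': [545.6, 33.7], 'ang': np.float32(5.9), 'size': [138.3, 70.9]}
top handle 240 {'rect': (461.1, 112.9), 'cen': [454.8, 130.9], 'ang': np.float32(95.8), 'size': [122.5, 24.9]}
top handle 152 {'rect': (528.2, 103.0), 'cen': [528.4, 102.9], 'ang': np.float32(81.8), 'size': [67.8, 18.4]}
side 307 {'rect': (574.7, 89.1), 'cen': [568.7, 77.1], 'ang': np.float32(82.8), 'size': [223.2, 54.4]}
side handle 1248 {'rect': (513.2, 68.2), 'cen': [510.9, 65.9], 'ang': np.float32(86.1), 'size': [142.5, 79.0]}
side handle 459 {'rect': (567.7, 58.3), 'cen': [568.6, 54.1], 'ang': np.float32(82.5), 'size': [136.0, 29.2]}
```

View pics/b6.png

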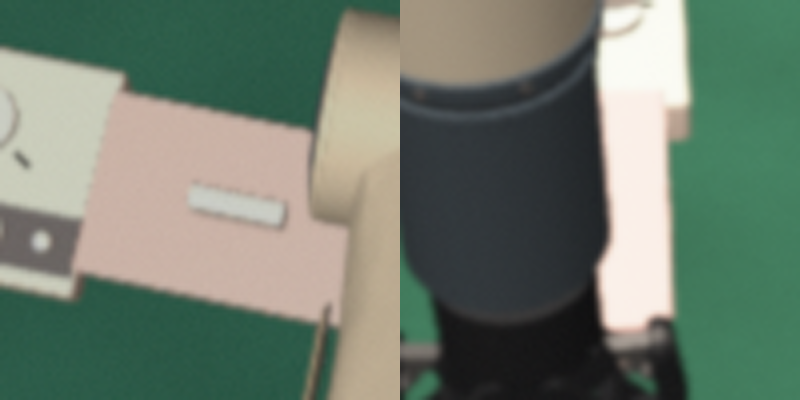

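The cover looks seated: handle at about (528,103), angle 84°. Now the dial geometry, taken from the unobstructed first pictures.

Run:
```python
from h import *
ims=[]
for n,k,cr in(('top',(200,188,252,224),(208,185,48,36)),('side',(258,112,296,142),(262,112,40,30))):
    c=shot(n); im=cv2.imread(f'pics/{n}0.png'); g=im.max(2)
    for th in (90,120):
        for a,p in blobs(roi(g<th,*k),3)[:6]: print(n,th,a,p.min(0),p.max(0),p.mean(0).round(1),[ray(c,*p.mean(0),z)[:2].__mul__(1000).round(1).tolist() for z in(.037,.045,.068)])
    x,y,w,h=cr; q=cv2.resize(im[y:y+h,x:x+w],(400,300),interpolation=cv2.INTER_CUBIC); ims.append(q)
cv2.imwrite('pics/b7.png',np.hstack(ims))
```

```text
top 120 24 [239. 188.] [251. 190.] [246.5 188.6] [[631.8, 243.5], [630.1, 241.8], [625.1, 236.8]]
top 120 18 [200. 221.] [208. 223.] [203.3 222.3] [[519.2, 354.2], [518.2, 351.7], [515.4, 344.6]]
```

View pics/b7.png

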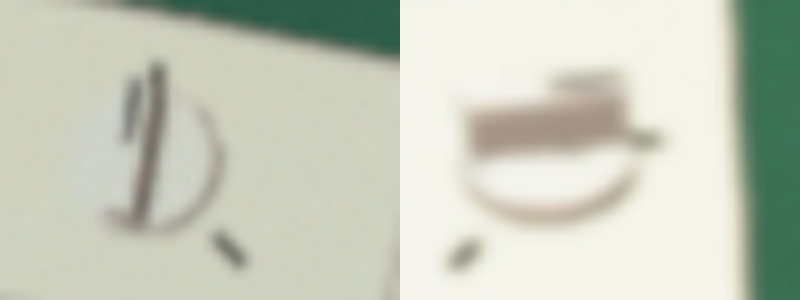

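Run:
```python
from h import *
T=shot('top'); S=shot('side')
def tri(a,b):
    A=[];B=[]
    for c,(u,v) in((T,a),(S,b)):
        d=c['R'].T@np.array([(u-c['cx'])/c['fx'],(v-c['cy'])/c['fy'],1]); d/=np.linalg.norm(d); o=-c['R'].T@c['t']; M=np.eye(3)-np.outer(d,d); A.append(M);B.append(M@o)
    return np.linalg.solve(sum(A),sum(B))*1000
P={k:tri(*v) for k,v in dict(tip=((227,192.4),(288.5,126)),mark=((233.7,213.1),(270,136)),markout=((237.2,217),(267.2,138.8)),l1=((224.3,194.6),(284.2,120)),l0=((223.2,201.8),(277.2,120)),disc=((225.3,204),(277.1,127.5))).items()}
a=np.radians(YAW); M=np.array([[np.cos(a),np.sin(a)],[-np.sin(a),np.cos(a)]])
for k,p in P.items(): print(k,p.round(1),'machine',(M@(p[:2]-ORG)).round(1))
for z in(36,40,45): print(z,[(k,(M@(ray(c,*q,z/1000)[:2]*1000-ORG)).round(1).tolist()) for k,c,q in(('tip',T,(227,192.4)),('tip',S,(288.5,126)),('mark',T,(233.7,213.1)),('mark',S,(270,136)),('disc',T,(225.3,204)))])
```

```text
tip [611.7 296.7  45.3] machine [ 64.2 201.7]
mark [554.3 269.9  38.5] machine [  9.8 169.2]
markout [544.5 258.   39.4] machine [  1.2 156.4]
l1 [600.2 297.5  68.1] machine [ 52.6 201.4]
l0 [579.4 296.8  71.1] machine [ 32.  198.6]
disc [577.9 296.9  44. ] machine [ 30.5 198.5]
36 [('tip', [66.8, 204.6]), ('tip', [63.1, 212.5]), ('mark', [10.5, 170.0]), ('mark', [9.2, 171.9]), ('disc', [31.9, 200.8])]
40 [('tip', [66.1, 203.5]), ('tip', [63.2, 207.7]), ('mark', [10.0, 169.0]), ('mark', [9.5, 167.3]), ('disc', [31.3, 199.7])]
45 [('tip', [65.3, 202.1]), ('tip', [63.2, 201.7]), ('mark', [9.4, 167.7]), ('mark', [9.8, 161.5]), ('disc', [30.6, 198.3])]
```

Run:
```python
from h import *
print(np.degrees(ctrl.get_obs()['joint_positions']).round(1), mach(30,200))
plan(*mach(30,200),146,88)
```

```text
[ -4.2  15.1  -5.8  -0.  -69.   -1.6] [577.5576807  298.44445285]
t 29.6 p [ 497.5 -191.2  145.5] h 174.2 zax [ 0.  0. -1.] w 85.4 g 0.0 F [-0.   0.3  0.6]
turn wz 86.2 then dx,dy,dz -63.0 492.2 -0.5
```

```bash
python3 -c "
from h import *
plan(*mach(30,200),130,174.2)"; python3 -m crank '[[[-1,0,0,0,0,0,-7.8],[-1,0,0,0,0,0,-7.8],[-1,0,0,0,0,0,-7.8],[-1,0,0,0,0,0,-7.8],[-1,0,0,0,0,0,-7.8],[-1,0,0,0,0,0,-7.8],[-1,0,0,0,0,0,-7.8],[-1,0,0,0,0,0,-7.8],[-1,0,0,0,0,0,-7.8],[-1,0,0,0,0,0,-7.8],[-1,0,0,0,0,0,-7.8],[-1,0,0,0,0,0,-8],[-1,0,0,0,0,0,0]]]'; python3 -c "
from h import *
plan(*mach(30,200),130,268)"
```

```text
t 29.6 p [ 497.5 -191.2  145.5] h 174.2 zax [ 0.  0. -1.] w 85.4 g 0.0 F [-0.   0.3  0.6]
turn wz -0.0 then dx,dy,dz -495.3 -30.2 15.5
clock: 30.9
ee_pos: [0.4973, -0.1916, 0.1453]
eef_rot: [-3.141, 0.055, 0.0]
wrist_force: [0.2, 0.6, -0.9]
grip_width: 0.0854
grasp_force: 0.0
t 30.9 p [ 497.3 -191.6  145.3] h -92.0 zax [-0.  0. -1.] w 85.4 g 0.0 F [ 0.2  0.6 -0.9]
turn wz 0.0 then dx,dy,dz 63.1 -492.5 15.3
```

```bash
python3 -m crank '[[[-1,5,-25,0,0,0,0],[-1,5,-39,0,0,0,0],[-1,5,-39,0,0,0,0],[-1,5,-39,0,0,0,0],[-1,5,-39,0,0,0,0],[-1,5,-39,0,0,0,0],[-1,5,-39,0,0,0,0],[-1,5,-39,0,0,0,0],[-1,5,-39,0,0,0,0],[-1,5,-39,0,0,0,0],[-1,5,-39,0,0,0,0],[-1,4,-39,0,0,0,0],[-1,4,-38.5,15,0,0,0],[-1,0,0,0,0,0,0],[-1,0,0,0,0,0,0]]]'
python3 - <<'E'
from h import *
plan(*mach(30,200),51,268)
print(np.degrees(ctrl.get_obs()['joint_positions']).round(1))
s=shot('side','s8.png'); c=shot('top'); im=np.hstack([cv2.resize(q['img'][y:y+130,x:x+130],(400,400),interpolation=2) for q,x,y in((c,175,145),(s,205,95))])
cv2.imwrite('pics/b8.png',im[...,::-1])
E
```

```text
clock: 32.4
ee_pos: [0.5778, 0.2986, 0.1292]
eef_rot: [3.14, -0.06, -0.002]
wrist_force: [0.3, -0.0, 0.8]
grip_width: 0.0857
grasp_force: 0.0
t 32.4 p [577.8 298.6 129.2] h -92.2 zax [-0.001 -0.001 -1.   ] w 85.7 g 0.0 F [ 0.3 -0.   0.8]
turn wz -0.2 then dx,dy,dz -0.2 0.2 78.2
[ 41.1  28.5  11.9   0.  -73.5  46.7]
```

View pics/b8.png

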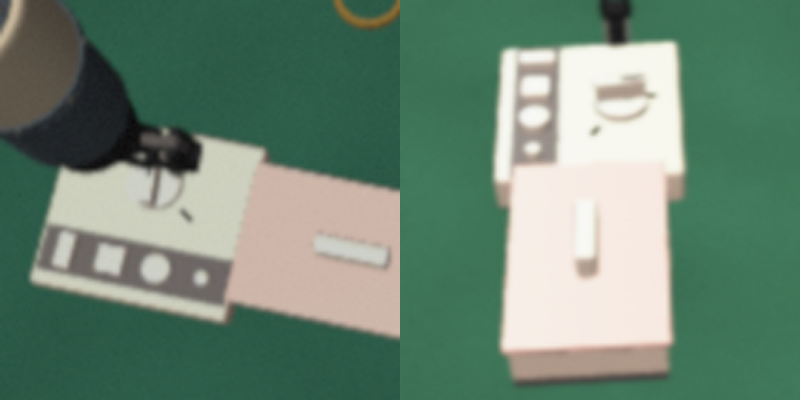

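The cover sits flush: its plate edge at side-crop y≈350 is directly on the wall. The dial is unobstructed. Next I'll lower over the dial and grip it.

```bash
python3 -m crank '[[[-1,0,0,25,0,0,0],[-1,0,0,25,0,0,0],[-1,0,0,15,0,0,0],[-1,0,0,8,0,0,0],[-1,0,0,5,0,0,0],[-1,0,0,0,0,0,0],[1,0,0,0,0,0,0],[1,0,0,0,0,0,0],[1,0,0,0,0,0,0],[1,0,0,0,0,0,0],[1,0,0,0,0,0,0],[1,0,0,0,0,0,0],[1,0,0,0,0,0,0],[1,0,0,0,0,0,0]]]'; python3 -c "
from h import *
plan(*mach(30,200),51,141)
print(ctrl.get_obs()['torque'])"
```

```text
clock: 33.9
ee_pos: [0.5787, 0.2983, 0.0527]
eef_rot: [-3.14, 0.058, -0.001]
wrist_force: [-0.5, 2.9, 3.5]
grip_width: 0.0105
grasp_force: 61.3
t 33.9 p [578.7 298.3  52.7] h -92.1 zax [ 0.001  0.001 -1.   ] w 10.5 g 61.3 F [-0.5  2.9  3.5]
turn wz 126.9 then dx,dy,dz 0.6 1.0 1.7
[0.97019354 0.24494269 0.03759952]
```

```bash
python3 -m crank '[[[1,0,0,0,0,0,7.5],[1,0,0,0,0,0,7.5],[1,0,0,0,0,0,7.5],[1,0,0,0,0,0,7.5],[1,0,0,0,0,0,7.5],[1,0,0,0,0,0,7.5],[1,0,0,0,0,0,7.5],[1,0,0,0,0,0,7.5],[1,0,0,0,0,0,7.5],[1,0,0,0,0,0,7.5],[1,0,0,0,0,0,7.5],[1,0,0,0,0,0,7.5],[1,0,0,0,0,0,7.5],[1,0,0,0,0,0,7.5],[1,0,0,0,0,0,7.5],[1,0,0,0,0,0,7.5],[1,0,0,0,0,0,7],[1,0,0,0,0,0,0],[1,0,0,0,0,0,0]]]'
python3 - <<'E'
from h import *
plan(*mach(30,200),51,141)
s=shot('side'); c=shot('top'); im=np.hstack([cv2.resize(q['img'][y:y+40,x:x+50],(400,320),interpolation=2) for q,x,y in((c,205,185),(s,255,107))])
cv2.imwrite('pics/b9.png',im[...,::-1])
E
```

```text
clock: 35.8
ee_pos: [0.5774, 0.2978, 0.0527]
eef_rot: [1.348, -2.836, -0.001]
wrist_force: [-4.6, 2.4, 6.0]
grip_width: 0.0103
grasp_force: 61.7
t 35.8 p [577.4 297.8  52.7] h 140.9 zax [-0.002  0.    -1.   ] w 10.3 g 61.7 F [-4.6  2.4  6. ]
turn wz -0.1 then dx,dy,dz -0.6 0.3 1.7
```

View pics/b9.png

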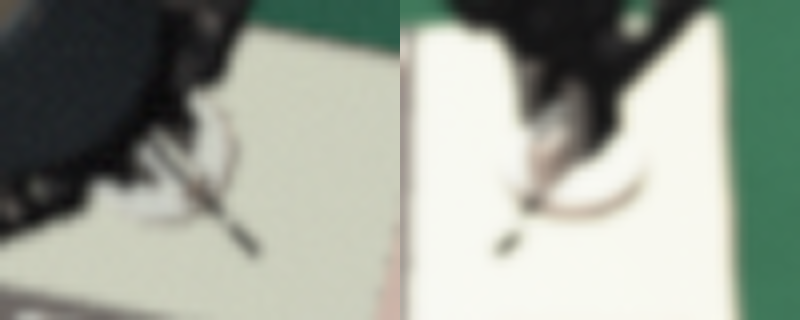

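The pointer lines up with the mark in both views; in the top crop the pointer at about (212,207) runs straight into the mark at (232,228). I'll release, lift and check.

```bash
python3 -m crank '[[[0,0,0,0,0,0,0],[-0.2,0,0,0,0,0,0],[-0.2,0,0,0,0,0,0],[-0.2,0,0,0,0,0,0],[-0.2,0,0,-10,0,0,0],[-0.2,0,0,-30,0,0,0],[-0.2,0,0,-30,0,0,0],[1,30,0,-20,0,0,0],[1,35,0,0,0,0,0],[1,35,0,0,0,0,0],[1,35,0,0,0,0,0],[1,35,0,0,0,0,0],[1,0,0,0,0,0,0],[1,0,0,0,0,0,0]]]'
python3 - <<'E'
from h import *
plan(*mach(-50,178),80,141)
s=shot('side'); c=shot('top'); im=np.hstack([cv2.resize(q['img'][y:y+40,x:x+50],(400,320),interpolation=2) for q,x,y in((c,205,185),(s,255,107))])
cv2.imwrite('pics/b10.png',im[...,::-1])
E
```

```text
clock: 37.3
ee_pos: [0.4714, 0.1655, 0.1436]
eef_rot: [-1.348, 2.835, 0.0]
wrist_force: [0.5, 1.1, 0.7]
grip_width: -0.0
grasp_force: 0.0
t 37.3 p [471.4 165.5 143.6] h 140.8 zax [ 0.002  0.001 -1.   ] w -0.0 g 0.0 F [0.5 1.1 0.7]
turn wz -0.2 then dx,dy,dz -107.9 56.1 63.6
```

View pics/b10.png

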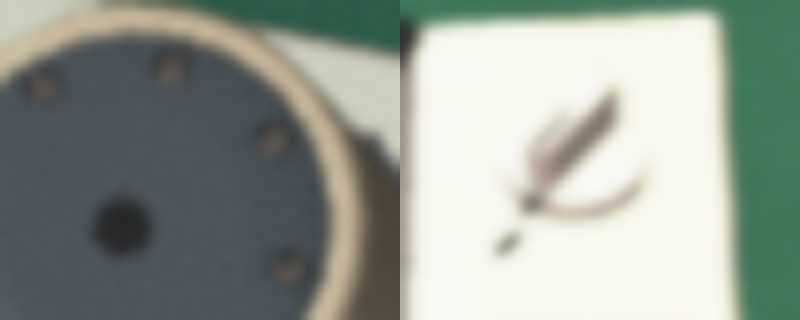

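The side view confirms it: pointer tip at crop (530,203), mark inner end at (515,235), on the same line. Now over the round key.

```bash
python3 -m crank '[[[1,0,0,0,0,0,-8.4],[1,0,0,0,0,0,-8.4],[1,0,0,0,0,0,-8.4],[1,0,0,0,0,0,-8.2],[1,0,0,0,0,0,0]]]'; python3 -c "
from h import *
plan(*mach(-50,178),60,174.2)"
```

```text
clock: 37.9
ee_pos: [0.4718, 0.1665, 0.1421]
eef_rot: [2.11, -2.328, 0.0]
wrist_force: [0.5, 0.2, 0.8]
grip_width: -0.0
grasp_force: 0.0
t 37.9 p [471.8 166.5 142.1] h 174.4 zax [-0. -0. -1.] w -0.0 g 0.0 F [0.5 0.2 0.8]
turn wz 0.2 then dx,dy,dz -120.0 -11.9 82.1
```

```bash
python3 -m crank '[[[1,-40,-4,0,0,0,0],[1,-40,-4,20,0,0,0],[1,-40,-4,25,0,0,0],[1,0,0,25,0,0,0],[1,0,0,12,0,0,0],[1,0,0,0,0,0,0],[1,0,0,0,0,0,0]]]'
python3 - <<'E'
from h import *
plan(*mach(-50,178),42,174.2)
s=shot('side');c=shot('top'); im=np.hstack([cv2.resize(q['img'][y:y+60,x:x+75],(400,320),interpolation=2) for q,x,y in((c,180,190),(s,230,90))])
cv2.imwrite('pics/b11.png',im[...,::-1])
E
```

```text
clock: 38.6
ee_pos: [0.4957, 0.2837, 0.0613]
eef_rot: [-2.105, 2.331, -0.001]
wrist_force: [-0.9, 0.3, 0.4]
grip_width: -0.0002
grasp_force: 0.0
t 38.6 p [495.7 283.7  61.3] h 174.2 zax [ 0.001  0.    -1.   ] w -0.2 g 0.0 F [-0.9  0.3  0.4]
turn wz -0.0 then dx,dy,dz -0.9 0.1 19.3
```

View pics/b11.png

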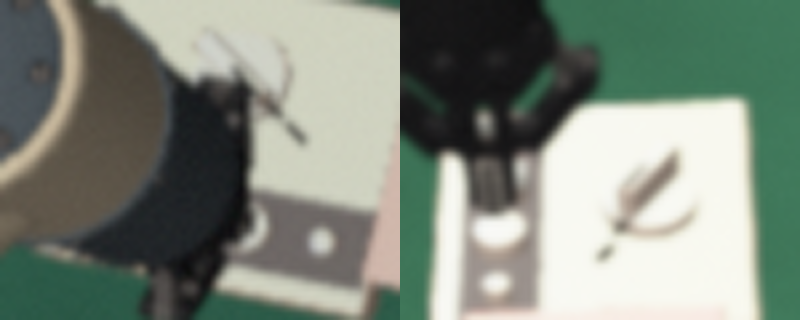

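The finger tips are just above the round key (side crop (495,210)) and clear of the dial. Next, press in small steps.

```bash
python3 -m crank '[[[1,0,0,6,0,0,0],[1,0,0,5,0,0,0],[1,0,0,3,0,0,0],[1,0,0,2,0,0,0],[1,0,0,2,0,0,0],[1,0,0,0,0,0,0],[1,0,0,0,0,0,0]]]'; python3 -c "
from h import *
plan(*mach(-50,178),42,174.2)"
```

```text
clock: 39.4
ee_pos: [0.4951, 0.2838, 0.0425]
eef_rot: [2.108, -2.329, 0.0]
wrist_force: [-1.6, -1.5, 4.5]
grip_width: 0.0
grasp_force: 2.2
t 39.4 p [495.1 283.8  42.5] h 174.3 zax [-0. -0. -1.] w 0.0 g 2.2 F [-1.6 -1.5  4.5]
turn wz 0.1 then dx,dy,dz -0.9 -0.6 0.5
```

```bash
python3 -m crank '[[[1,0,0,1.5,0,0,0],[1,0,0,0,0,0,0],[1,0,0,0,0,0,0]]]'; python3 -m crank '[[[1,0,0,-10,0,0,0],[1,0,0,-10,0,0,0],[1,0,0,0,0,0,0],[1,0,0,0,0,0,0]]]'; python3 -c "
from h import *
plan(*mach(-50,222),42,174.2)"
```

```text
clock: 39.7
ee_pos: [0.4951, 0.2838, 0.042]
eef_rot: [-2.108, 2.329, -0.001]
wrist_force: [-4.1, -1.7, 11.0]
grip_width: -0.0001
grasp_force: 5.5
clock: 40.1
ee_pos: [0.495, 0.2842, 0.0608]
eef_rot: [-2.107, 2.33, 0.001]
wrist_force: [-0.1, -0.2, -0.1]
grip_width: -0.0001
grasp_force: 0.0
t 40.1 p [495.  284.2  60.8] h 174.3 zax [ 0.     0.001 -1.   ] w -0.1 g 0.0 F [-0.1 -0.2 -0.1]
turn wz 0.1 then dx,dy,dz -44.6 -0.6 18.8
```

Bottomed at 11 N and z 42.0, then released. Next the square key.

```bash
python3 -m crank '[[[1,-22,0,0,0,0,0],[1,-22,-0.5,0,0,0,0],[1,0,0,0,0,0,0],[1,0,0,6,0,0,0],[1,0,0,5,0,0,0],[1,0,0,4,0,0,0],[1,0,0,3,0,0,0],[1,0,0,2,0,0,0],[1,0,0,0,0,0,0],[1,0,0,0,0,0,0]]]';python3 -m crank '[[[1,0,0,-10,0,0,0],[1,0,0,-10,0,0,0],[1,0,0,0,0,0,0],[1,0,0,0,0,0,0]]]'; python3 -c "
from h import *
plan(*mach(-50,178),42,174.2)"
```

```text
clock: 41.1
ee_pos: [0.4995, 0.3269, 0.042]
eef_rot: [2.107, -2.329, 0.001]
wrist_force: [-6.0, -2.3, 11.2]
grip_width: 0.0
grasp_force: 5.3
clock: 41.5
ee_pos: [0.5001, 0.3278, 0.0609]
eef_rot: [-2.107, 2.329, 0.0]
wrist_force: [-0.8, -0.3, -0.0]
grip_width: -0.0002
grasp_force: 0.0
t 41.5 p [500.1 327.8  60.9] h 174.3 zax [ 0.     0.001 -1.   ] w -0.2 g 0.0 F [-0.8 -0.3 -0. ]
turn wz 0.1 then dx,dy,dz 43.4 -0.0 18.9
```

```bash
python3 -m crank '[[[1,22,0,0,0,0,0],[1,21.5,0,0,0,0,0],[1,0,0,0,0,0,0],[1,0,0,6,0,0,0],[1,0,0,5,0,0,0],[1,0,0,4,0,0,0],[1,0,0,3,0,0,0],[1,0,0,2,0,0,0],[1,0,0,0,0,0,0],[1,0,0,0,0,0,0]]]';python3 -m crank '[[[1,0,0,-10,0,0,0],[1,0,0,-10,0,0,0],[1,0,0,0,0,0,0],[1,0,0,0,0,0,0]]]'; python3 -c "
from h import *
plan(*mach(-50,266),42,174.2)"
```

```text
clock: 42.5
ee_pos: [0.4956, 0.2848, 0.042]
eef_rot: [-2.108, 2.328, -0.0]
wrist_force: [-4.4, -1.6, 10.5]
grip_width: -0.0001
grasp_force: 5.2
clock: 42.9
ee_pos: [0.4956, 0.2845, 0.0608]
eef_rot: [-2.107, 2.33, 0.0]
wrist_force: [0.9, 0.2, -0.4]
grip_width: -0.0001
grasp_force: 0.0
t 42.9 p [495.6 284.5  60.8] h 174.3 zax [ 0.  0. -1.] w -0.1 g 0.0 F [ 0.9  0.2 -0.4]
turn wz 0.1 then dx,dy,dz -88.2 -0.2 18.8
```

```bash
python3 -m crank '[[[1,-29.5,0,0,0,0,0],[1,-29.5,0,0,0,0,0],[1,-29,0,0,0,0,0],[1,0,0,0,0,0,0],[1,0,0,6,0,0,0],[1,0,0,5,0,0,0],[1,0,0,4,0,0,0],[1,0,0,3,0,0,0],[1,0,0,2,0,0,0],[1,0,0,0,0,0,0],[1,0,0,0,0,0,0]]]';python3 -m crank '[[[1,0,0,-10,0,0,0],[1,0,0,-10,0,0,0],[1,0,0,-40,0,0,0],[1,0,0,-40,0,0,0],[1,0,40,0,0,0,0],[1,0,40,0,0,0,0],[1,0,40,0,0,0,0],[1,0,0,0,0,0,0],[1,0,0,0,0,0,0]]]'
python3 - <<'E'
from h import *
plan(*mach(-50,266),42,174.2)
s=shot('side');c=shot('top'); im=np.hstack([cv2.resize(q['img'][y:y+120,x:x+150],(400,320),interpolation=2) for q,x,y in((c,185,165),(s,205,100))])
cv2.imwrite('pics/b12.png',im[...,::-1])
E
```

```text
clock: 44.0
ee_pos: [0.504, 0.371, 0.042]
eef_rot: [2.107, -2.329, 0.001]
wrist_force: [-5.2, -2.1, 9.8]
grip_width: 0.0001
grasp_force: 4.8
clock: 44.9
ee_pos: [0.3847, 0.3844, 0.1417]
eef_rot: [-2.108, 2.327, 0.0]
wrist_force: [0.5, 0.1, 1.0]
grip_width: -0.0002
grasp_force: 0.0
t 44.9 p [384.7 384.4 141.7] h 174.4 zax [ 0.001  0.001 -1.   ] w -0.2 g 0.0 F [0.5 0.1 1. ]
turn wz 0.2 then dx,dy,dz 0.0 -120.5 99.7
```

View pics/b12.png

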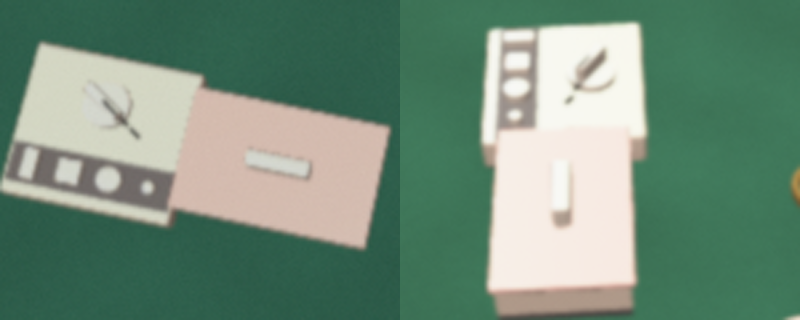

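The final picture shows the cover seated and square, the pointer in line with the mark at top-crop (125,125), all the keys up and the arm clear. I'm handing in.

```bash
python3 -c "
from plant import ctrl
print(ctrl.close_job())"
```

```text
the job is handed in; nothing more can be done
None
```

I handed the job in at about 45 s: buffer, clipper and tweezers (no comb was present) are in the chamber, the cover is seated square and the dial is on the mark; the round, square, round and bar keys were each pressed fully down and let up in that order, but the hand-in returned no verdict.

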